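# Line up the reagent bottles by height

### The arm

A 6-joint arm with a two-finger parallel gripper is mounted at the origin on a cart in front of the work surface, level with it; the furniture and walls round the work are solid. World frame = base frame: x ahead of the robot, y to its left, z up, the work surface at z = 0. Lengths are in m, angles in rad, forces in N, time in s.
With the tool pointing down it reaches from about 0.25 to 0.775 m from the base axis. Payload 4 kg.
Tool frame: the origin (TCP) lies at the very end of the fingers, on their centre line; the grasp point (between the pads) lies 19 mm behind it (env.pinch_z is the distance from the TCP to the grasp point, in m); z points along the fingers, y is the direction in which the jaws open and shut (so a half turn about z gives the same grasp; the last joint's range is limited). The gripper opens to 85 mm and grips with 20 to 120 N. Pads are 22 mm wide; open, the fingers measure 114 mm over their backs; the gripper's body (76 mm by 85 mm) begins 54 mm behind the grasp point. The pads swing forward as they close: fully open they stand 13 mm farther back than shut.
Start: joints at [1.224, 0.087, 1.371, -0, 1.684, -0.103], TCP at [0.133, 0.534, 0.231] pointing down, gripper open.
Joint ranges: [-3.1, 3.1], [-0.76, 2.03], [0.27, 2.55], [-1.08, 4.22], [0.17, 2.65], [-2.57, 2.57]. Speed limits (rad/s): [2.79, 2.79, 3.14, 3.14, 3.14, 3.14].

### API

Orientations are given as a rotation vector (axis times angle).
In Python, from workcell import env gives the robot as it stands. The module is installed in compiled form; this text tells all that it offers.
- The arm moves only by the tool arm_command, never from a script. Its argument "moves" is a list that holds one entry, the list of rows, each a list of 7 numbers: the shift along the tool's x, y, z in mm, then the turn, a rotation vector about the tool's x, y, z in degrees, then the gripper's target within -1 to 1 (fully open at 1, half-way at 0, shut at -1). In form: [[[x, y, z, rx, ry, rz, fingers], ...]]. A call has 1 to 20 rows; each row shifts and turns the commanded pose from where the row before left it, along the tool's axes as they then stand; what a row does not reach is not made up. A row lasts 1/8 s, in which the tool goes at most 62.5 mm and 10.7 degrees, less where a joint would pass 70% of its speed; a pose out of reach is approached as far as the arm can. A call is refused whole if a number of a shift passes 62.5 or a number of a turn 10.7, either way. A call with a gripper value outside its range is refused whole. The fingers move at their own pace and stop on an object; "force" is the grip in N (left out, the last holds). Time passes only in rows, so rows that do not move let the fingers close. It gives the time, the measured TCP pose, the force and the opening at its end, in the units of the state.
- env.state(): the state, without advancing time (a new reading comes with each control period).
- env.snapshot(name): name is "side" or "top"; returns (picture, depth): 480x640x3 uint8, red, green, blue; 480x640 float32, m along the optical axis (not along the pixel's ray), 0 where there is no reading.
- env.get_calibration(name): a dict with "fx", "fy", "cx", "cy" (pixels), "dist" ([k1, k2, p1, p2, k3] as OpenCV has them; the pictures are not rectified), "position" and "attitude" of the camera in the world. Camera axes: x right, y down, z forward; pixel columns grow to the right and rows downward; lengths in m; the calibration is good to about 2 mm. A picture is of the moment at which its call begins. get_calibration takes no time and is no camera call.
- env.job_done(): hands the job in, once; it reports no verdict.
The state is a dict: "t": time; "qpos": joint angles; "joint_velocities": joint speeds; "tau": joint torques, N m; "position": TCP position; "ee_rot": TCP orientation; "force": force on the tool from outside, world axes, zero at the start; "moment": the same for the moment, N m; "width": opening from 0.0 (shut) to 1.0 (fully open).
Only numpy, scipy, OpenCV 4.12 (cv2) and the standard library are available. Lean on these libraries where they do the work, as an engineer would, in place of code of your own. Each camera call takes 0.05 s, during which the arm holds its last target.

### The job

Line up the four loose amber bottles in order of height on the row rack: the tallest on the pad next to the upright end stop, then each next shorter one on the next pad, so that the shortest stands at the other end. Stand each one upright in the middle of its own pad, do not knock any bottle over, and let go of them all.

Things in the scene. Friction and masses are not known exactly. Their poses are not given: they have to be found in the camera images.
- bottle_150_mid (a point): the tallest of the four loose amber glass bottles: round, 150 mm high, 66 mm across the body, black screw cap 37 mm across and fixed to the bottle, cap and neck above 124 mm from the foot (there the wide body ends), mass 0.4 kg give or take; stands on the worktop; this point is its centre, half-way up (75 mm above the foot), z is up along the bottle
- bottle_120_mid (a point): the second tallest of the four loose amber glass bottles: round, 120 mm high, 54 mm across the body, blue screw cap 32 mm across and fixed to the bottle, cap and neck above 94 mm from the foot (there the wide body ends), mass 0.4 kg give or take; stands on the worktop; this point is its centre, half-way up (60 mm above the foot), z is up along the bottle
- bottle_100_mid (a point): the second shortest of the four loose amber glass bottles: round, 100 mm high, 49 mm across the body, white screw cap 29 mm across and fixed to the bottle, cap and neck above 74 mm from the foot (there the wide body ends), mass 0.4 kg give or take; stands on the worktop; this point is its centre, half-way up (50 mm above the foot), z is up along the bottle
- bottle_82_mid (a point): the shortest of the four loose amber glass bottles: round, 82 mm high, 44 mm across the body, white screw cap 30 mm across and fixed to the bottle, cap and neck above 66 mm from the foot (there the wide body ends), mass 0.1 kg give or take; stands on the worktop; this point is its centre, half-way up (41 mm above the foot), z is up along the bottle
- pad_a_top (a point): one of four alike round black rubber pads, 74 mm across, 4 mm thick, in one row about 100 mm apart on the aluminium rack plate (100 x 470 x 8 mm); fixed; which letter lies where in the row changes; this point is the centre of its top, where a bottle's foot is to stand, 12 mm above the worktop
- pad_b_top (a point): one of four alike round black rubber pads, 74 mm across, 4 mm thick, in one row about 100 mm apart on the aluminium rack plate (100 x 470 x 8 mm); fixed; which letter lies where in the row changes; this point is the centre of its top, where a bottle's foot is to stand, 12 mm above the worktop
- pad_c_top (a point): one of four alike round black rubber pads, 74 mm across, 4 mm thick, in one row about 100 mm apart on the aluminium rack plate (100 x 470 x 8 mm); fixed; which letter lies where in the row changes; this point is the centre of its top, where a bottle's foot is to stand, 12 mm above the worktop
- pad_d_top (a point): one of four alike round black rubber pads, 74 mm across, 4 mm thick, in one row about 100 mm apart on the aluminium rack plate (100 x 470 x 8 mm); fixed; which letter lies where in the row changes; this point is the centre of its top, where a bottle's foot is to stand, 12 mm above the worktop
- end_stop: the end stop of the rack: a fixed upright dark steel plate 74 mm wide, 14 mm thick and 52 mm high with a black thumb screw on top (68 mm high in all), on one end of the rack plate, about 63 mm from the middle of the nearest pad; it may be at either end (the other end has only a cap strip 6 mm high); origin: centre of its underside, 8 mm above the worktop, its x axis across the row. A guard rail 30 mm high runs along the far side of the pads, 46 mm from their centres
There are look-alikes about, which are no part of the job. What is shaped like the part that bears bottle_120_mid but red is not meant.

How it is judged:
At the end, for the whole second after the job is handed in: Counted from the end stop, the pads carry the 150, 120, 100 and 82 mm bottles in this order, each within 15 mm of the pad's centre, standing on the pad (height within 5 mm), upright within 0.08 rad, released and at rest (((horizontal distance between bottle_150_mid and pad_a_top below 0.015 m and horizontal distance between pad_a_top and end_stop between 0 and 0.113 m) or (horizontal distance between bottle_150_mid and pad_b_top below 0.015 m and horizontal distance between pad_b_top and end_stop between 0 and 0.113 m) or (horizontal distance between bottle_150_mid and pad_c_top below 0.015 m and horizontal distance between pad_c_top and end_stop between 0 and 0.113 m) or (horizontal distance between bottle_150_mid and pad_d_top below 0.015 m and horizontal distance between pad_d_top and end_stop between 0 and 0.113 m)) and height (world z) of bottle_150_mid between 0.082 and 0.092 m and angle between each of bottle_150_mid, bottle_120_mid, bottle_100_mid, bottle_82_mid's own z axis and vertical below 0.08 rad and ((horizontal distance between bottle_120_mid and pad_a_top below 0.015 m and horizontal distance between pad_a_top and end_stop between 0.113 and 0.213 m) or (horizontal distance between bottle_120_mid and pad_b_top below 0.015 m and horizontal distance between pad_b_top and end_stop between 0.113 and 0.213 m) or (horizontal distance between bottle_120_mid and pad_c_top below 0.015 m and horizontal distance between pad_c_top and end_stop between 0.113 and 0.213 m) or (horizontal distance between bottle_120_mid and pad_d_top below 0.015 m and horizontal distance between pad_d_top and end_stop between 0.113 and 0.213 m)) and height (world z) of bottle_120_mid between 0.067 and 0.077 m and ((horizontal distance between bottle_100_mid and pad_a_top below 0.015 m and horizontal distance between pad_a_top and end_stop between 0.213 and 0.313 m) or (horizontal distance between bottle_100_mid and pad_b_top below 0.015 m and horizontal distance between pad_b_top and end_stop between 0.213 and 0.313 m) or (horizontal distance between bottle_100_mid and pad_c_top below 0.015 m and horizontal distance between pad_c_top and end_stop between 0.213 and 0.313 m) or (horizontal distance between bottle_100_mid and pad_d_top below 0.015 m and horizontal distance between pad_d_top and end_stop between 0.213 and 0.313 m)) and height (world z) of bottle_100_mid between 0.057 and 0.067 m and ((horizontal distance between bottle_82_mid and pad_a_top below 0.015 m and horizontal distance between pad_a_top and end_stop between 0.313 and 1 m) or (horizontal distance between bottle_82_mid and pad_b_top below 0.015 m and horizontal distance between pad_b_top and end_stop between 0.313 and 1 m) or (horizontal distance between bottle_82_mid and pad_c_top below 0.015 m and horizontal distance between pad_c_top and end_stop between 0.313 and 1 m) or (horizontal distance between bottle_82_mid and pad_d_top below 0.015 m and horizontal distance between pad_d_top and end_stop between 0.313 and 1 m)) and height (world z) of bottle_82_mid between 0.048 and 0.058 m and linear speed of each of bottle_150, bottle_120, bottle_100, bottle_82 below 0.02 m/s); the robot touches nothing.
It fails at once if the tallest bottle is tipped over (more than 35 degrees) (angle between bottle_150_mid's own z axis and vertical above 0.61 rad).
It fails at once if the second tallest bottle is tipped over (more than 35 degrees) (angle between bottle_120_mid's own z axis and vertical above 0.61 rad).
It fails at once if the second shortest bottle is tipped over (more than 35 degrees) (angle between bottle_100_mid's own z axis and vertical above 0.61 rad).
It fails at once if the shortest bottle is tipped over (more than 35 degrees) (angle between bottle_82_mid's own z axis and vertical above 0.61 rad).
It also fails if it takes over 120 s, if anything falls off the work surface, if the arm or the gripper's body presses on something with over 40 N, if the wrist force passes 120 N, or if a joint passes its speed limit or range.

## Working session

There is one attempt and no reset: what is moved stays moved. The work goes in short steps, Python scripts to look and compute and a tool call to move; the robot and the scene stay as the last step left them, time stands still between calls to the robot, and variables do not carry over. Pictures are saved under pics/ and viewed, and the job is handed in when it is done.

Besides the shell and the picture viewer there is one more tool, called after "Call:" as name([rows], argument=value, ...), one row to a line, values as JSON. arm_command: Moves the arm, as the interface text tells. Its arguments: {"type":"object","properties":{"moves":{"type":"array"},"force":{"type":"number"}},"required":["moves"]}

```bash
mkdir -p pics; ls; cat > h.py <<'E'
from workcell import env
import numpy as np, cv2
E
python3 - <<'E'
from h import *
print(env.state(), env.pinch_z)
for n in ("top","side"):
    im,d=env.snapshot(n); cv2.imwrite(f"pics/{n}0.png",im[:,:,::-1]); np.save(f"pics/{n}0.npy",d)
    print(env.get_calibration(n))
E
```

```text
pics
{'t': 0.0, 'qpos': array([ 1.22386740e+00,  8.79650471e-02,  1.37230442e+00, -5.29930692e-05,
        1.68357359e+00, -1.03106599e-01]), 'joint_velocities': array([ 5.61342062e-04,  1.10303943e-05,  2.38292255e-04, -6.54654049e-04,
        3.89457866e-03, -1.35565387e-03]), 'tau': array([ 5.57630283e-04, -3.51878357e+01, -3.13267529e+01, -2.37391732e-04,
        1.11911155e-02,  3.43233388e-07]), 'position': array([0.13262895, 0.53324694, 0.23010818]), 'ee_rot': array([-0.38200137, -3.1178254 ,  0.00346377]), 'force': array([-0.54566906, -0.24713502,  0.07169014]), 'moment': array([ 0.00681602, -0.03487862, -0.01311434]), 'width': 0.9997554000465401} 0.0187
{'fx': 582.3786188601554, 'fy': 582.3786188601554, 'cx': 320.11204311369966, 'cy': 247.44754898913195, 'dist': array([-0.04402439,  0.        ,  0.        ,  0.        ,  0.        ]), 'position': array([ 0.26091896, -0.00895656,  1.37747321]), 'attitude': array([-2.11868949,  2.12096278, -0.19700203])}
{'fx': 453.4426455325099, 'fy': 453.4426455325099, 'cx': 312.2779379655165, 'cy': 241.11641364082112, 'dist': array([0.00030056, 0.        , 0.        , 0.        , 0.        ]), 'position': array([ 0.22944137, -0.87551634,  0.84613534]), 'attitude': array([-2.25780263,  0.30506061, -0.16496626])}
```

View pics/top0.png

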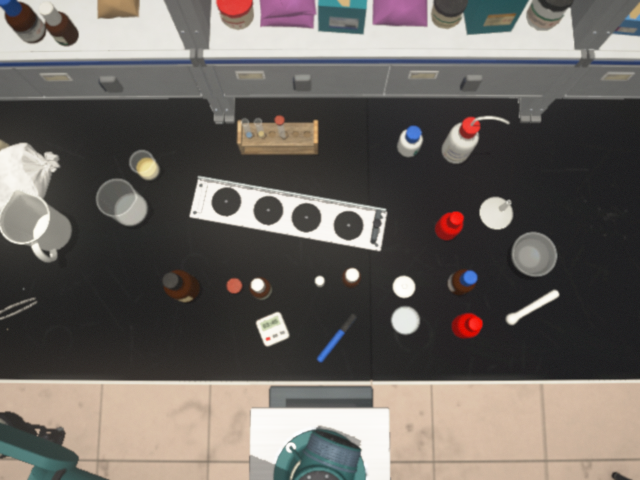

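View pics/side0.png

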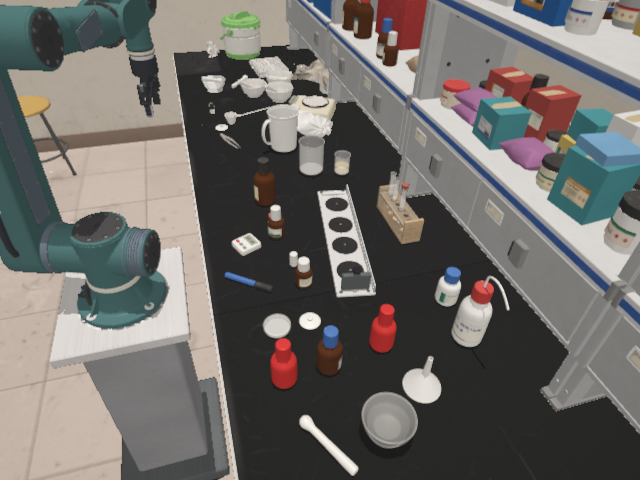

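The top view shows the rack with the end stop on the right at (378,230). Candidates:
- **150:** black cap at (173,281).
- **120:** blue cap, amber body at (468,279). Its look-alikes are two red bottles at (452,222) and (470,324), and a white bottle with a blue cap at (411,138).
- **100 and 82:** amber with white caps at (258,286) and (352,276), still to be told apart by height. Other items nearby are a white vial at (319,281), a red disc at (234,286) and a white lid at (403,287).

Next I'll check this in a close crop and measure.

```bash
cat >> h.py <<'E'
from scipy.spatial.transform import Rotation as R
def ray(n,uv):
    c=env.get_calibration(n); K=np.array([[c['fx'],0,c['cx']],[0,c['fy'],c['cy']],[0,0,1]])
    p=cv2.undistortPoints(np.array(uv,float).reshape(-1,1,2),K,c['dist']).reshape(-1,2)
    d=np.c_[p,np.ones(len(p))]
    return c['position'], d@R.from_rotvec(c['attitude']).as_matrix().T
def plane(n,uv,z):
    o,d=ray(n,uv); return o+d*((z-o[2])/d[:,2])[:,None]
def cloud(n,depth):
    v,u=np.mgrid[:480,:640]; o,d=ray(n,np.c_[u.ravel(),v.ravel()])
    return (o+d*depth.reshape(-1,1)).reshape(480,640,3)
def proj(n,P):
    c=env.get_calibration(n); K=np.array([[c['fx'],0,c['cx']],[0,c['fy'],c['cy']],[0,0,1]])
    Rc=R.from_rotvec(c['attitude']).inv(); 
    return cv2.projectPoints(np.array(P,float).reshape(-1,3),Rc.as_rotvec(),-Rc.apply(c['position']),K,c['dist'])[0].reshape(-1,2)
E
python3 - <<'E'
from h import *
im=cv2.imread("pics/top0.png"); s=cv2.imread("pics/side0.png")
d=np.load("pics/top0.npy"); C=cloud("top",d); print("table z",np.median(C[330:370,100:220,2]))
for nm,(u,v) in dict(b150=(178,284),w1=(259,288),w2=(352,276),blue=(467,281),vial=(320,281),red1=(450,224),red2=(467,325),stop=(378,230)).items():
    P=C[v-16:v+17,u-20:u+21].reshape(-1,3); z=P[:,2]; zm=np.sort(z[z<.4])[-8]; top=P[(z>zm-.006)&(z<.4)]
    print(nm,"zmax %.3f"%zm,"top centroid",np.round(top.mean(0),3),"ext",np.round(np.ptp(top[:,:2],axis=0),3),len(top))
g=cv2.resize(im[255:320,150:370],None,fx=3.6,fy=3.6,interpolation=cv2.INTER_CUBIC)
g2=cv2.resize(im[165:345,365:500],None,fx=2.6,fy=2.6,interpolation=cv2.INTER_CUBIC)
cv2.imwrite("pics/cropA.png",g); 
g3=cv2.resize(s[150:390,220:400],None,fx=2,fy=2,interpolation=cv2.INTER_CUBIC)
H=480; g2=cv2.copyMakeBorder(g2,0,max(0,H-g2.shape[0]),0,0,0)[:H]
cv2.imwrite("pics/cropB.png",np.hstack([g2,g3]))
E
```

```text
table z -0.0005160198287251783
b150 zmax 0.154 top centroid [0.426 0.317 0.15 ] ext [0.034 0.035] 152
w1 zmax 0.103 top centroid [0.424 0.135 0.1  ] ext [0.025 0.025] 89
w2 zmax 0.085 top centroid [ 0.448 -0.075  0.082] ext [0.028 0.027] 107
blue zmax 0.123 top centroid [ 0.436 -0.33   0.12 ] ext [0.027 0.029] 119
vial zmax 0.045 top centroid [ 0.44  -0.002  0.043] ext [0.019 0.019] 49
red1 zmax 0.123 top centroid [ 0.569 -0.305  0.12 ] ext [0.028 0.029] 115
red2 zmax 0.122 top centroid [ 0.335 -0.336  0.12 ] ext [0.028 0.029] 117
stop zmax 0.079 top centroid [ 0.568 -0.134  0.076] ext [0.019 0.018] 55
```

View pics/cropA.png

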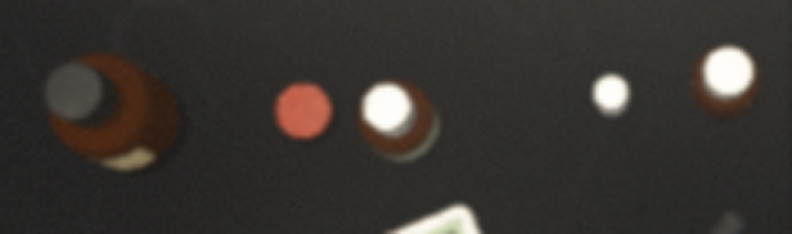

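View pics/cropB.png

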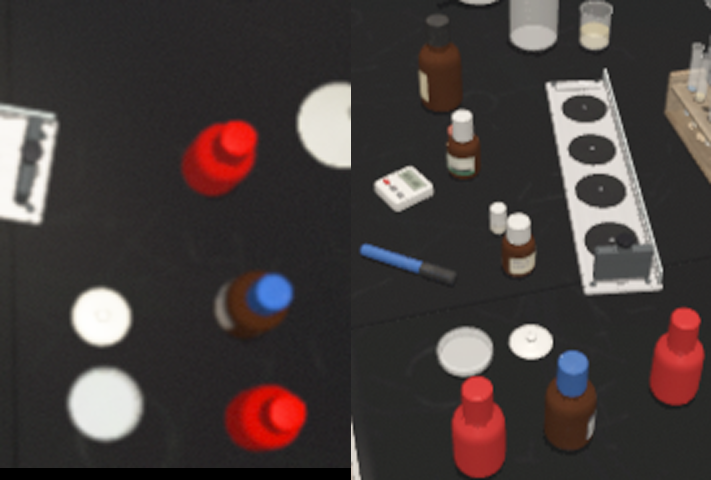

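Close crops confirm it: amber bottles with black cap (z 0.150), blue cap (0.120), white cap at (258,286) = 100 mm, and white cap at (352,276) = 82 mm. Now I'll fit the caps and pads precisely in both views.

```bash
cat >> h.py <<'E'
Z=dict(b150=.150,b120=.120,b100=.100,b82=.082)
def padfit(im):
    # dark blobs in bright rack plate (top view)
    hsv=cv2.cvtColor(im,cv2.COLOR_BGR2HSV); m=((hsv[...,2]>150)&(hsv[...,1]<40)).astype(np.uint8)
    n,l,st,_=cv2.connectedComponentsWithStats(m[160:260,180:400]); k=1+np.argmax(st[1:,4]); pl=(l==k).astype(np.uint8)
    cs,h=cv2.findContours(pl,cv2.RETR_CCOMP,cv2.CHAIN_APPROX_NONE); out=[]
    for c,hh in zip(cs,h[0]):
        if hh[3]>=0 and 350<cv2.contourArea(c)<1400:
            (e,ax,_)=cv2.fitEllipse(c); out.append((e[0]+180,e[1]+160,*ax))
    return sorted(out),pl
E
python3 - <<'E'
from h import *
im=cv2.imread("pics/top0.png"); s=cv2.imread("pics/side0.png")
o,pl=padfit(im)
for e in o: print(np.round(e,1),np.round(plane("top",[e[:2]],.012)[0],4))
hs=cv2.cvtColor(im,cv2.COLOR_BGR2HSV)
def blob(img,box,f):
    u0,v0,u1,v1=box; h=cv2.cvtColor(img[v0:v1,u0:u1],cv2.COLOR_BGR2HSV).astype(int); m=f(h).astype(np.uint8)
    n,l,st,ce=cv2.connectedComponentsWithStats(m); k=1+np.argmax(st[1:,4]); 
    ys,xs=np.where(l==k); return (xs.min()+u0,ys.min()+v0,xs.max()+u0,ys.max()+v0),(ce[k]+[u0,v0]),st[k,4]
w=lambda h:(h[...,2]>200)&(h[...,1]<40)
b=lambda h:(h[...,0]>100)&(h[...,0]<125)&(h[...,1]>120)&(h[...,2]>90)
g=lambda h:(h[...,1]<60)&(h[...,2]>45)
for nm,box,f in (("b100",(245,275,275,302),w),("b82",(340,262,366,292),w),("b120",(455,265,482,300),b)):
    bb,c,a=blob(im,box,f); print(nm,bb,c,a,np.round(plane("top",[c],Z[nm]),4))
for nm,box,f in (("b100",(262,200,292,222),w),("b82",(294,252,318,278),w),("b120",(318,322,345,352),b)):
    bb,c,a=blob(s,box,f); print("side",nm,bb,c,np.round(plane("side",[c],Z[nm]-.008),4))
# side check of pads
for z in (0.012,):
  hsv=cv2.cvtColor(s,cv2.COLOR_BGR2HSV); m=((hsv[...,2]<90)).astype(np.uint8)[180:300,310:380]
  n,l,st,ce=cv2.connectedComponentsWithStats(m)
  for i in range(1,n):
    if 150<st[i,4]<900: print("side pad",st[i],np.round(plane("side",[ce[i]+[310,180]],z),4))
E
```

```text
[225.9 201.4  28.9  30.4] [0.6376 0.2259 0.012 ]
[267.9 209.9  29.7  30.1] [0.616  0.1234 0.012 ]
[306.  217.1  29.8  30.2] [0.5978 0.0311 0.012 ]
[348.1 225.   29.9  30.4] [ 0.5781 -0.0702  0.012 ]
b100 (np.int64(252), np.int64(279), np.int64(263), np.int64(290)) [257.14035088 284.29824561] 114 [[0.4236 0.1359 0.1   ]]
b82 (np.int64(346), np.int64(269), np.int64(358), np.int64(280)) [351.95275591 274.39370079] 127 [[ 0.448  -0.0747  0.082 ]]
b120 (np.int64(460), np.int64(270), np.int64(477), np.int64(285)) [468.98522167 277.4137931 ] 203 [[ 0.4354 -0.3281  0.12  ]]
side b100 (np.int64(271), np.int64(206), np.int64(279), np.int64(210)) [274.9   207.975] [[0.4229 0.1439 0.092 ]]
side b82 (np.int64(298), np.int64(257), np.int64(308), np.int64(264)) [303.21428571 260.6       ] [[ 0.4487 -0.0681  0.074 ]]
side b120 (np.int64(323), np.int64(325), np.int64(338), np.int64(347)) [330.30333333 336.06333333] [[ 0.4328 -0.3378  0.112 ]]
side pad [ 16  18  21  13 221] [[0.635  0.2249 0.012 ]]
side pad [ 19  38  23  14 260] [[0.6137 0.1221 0.012 ]]
side pad [ 22  57  25  17 316] [[0.5956 0.0301 0.012 ]]
side pad [ 27  82  34  28 631] [[ 0.576 -0.094  0.012]]
```

Plan: turn the tool by 76° about its z, so that tool y = world +x, tool x = world +y and tool z = down. The orientation then stays fixed and every other move is a pure shift. All grasps are on the glass body. Placing order is 150, 120, 100, 82.

Bottle centres (m): 150 (0.426, 0.317), 120 (0.4355, -0.330), 100 (0.4235, 0.1355), 82 (0.448, -0.075).

Pad centres from the end stop (m): (0.577, -0.0705), (0.597, 0.0305), (0.615, 0.123), (0.6365, 0.2255).

Call:
arm_command([
  [[0, 0, 0, 0, 0, 9.5, 1], [0, 0, 0, 0, 0, 9.5, 1], [0, 0, 0, 0, 0, 9.5, 1], [0, 0, 0, 0, 0, 9.5, 1], [0, 0, 0, 0, 0, 9.5, 1], [0, 0, 0, 0, 0, 9.5, 1], [0, 0, 0, 0, 0, 9.5, 1], [0, 0, 0, 0, 0, 9.5, 1], [0, 0, 0, 0, 0, 0, 1], [0, 0, 0, 0, 0, 0, 1]],
])

```text
t: 1.35
position: [0.1327, 0.5336, 0.231]
ee_rot: [2.218, 2.225, -0.001]
force: [-0.0, -0.4, -0.5]
width: 1.003
```

Call:
arm_command([
  [[-27, 36.6, 0, 0, 0, 0, 1], [-27, 36.6, 0, 0, 0, 0, 1], [-27, 36.6, 0, 0, 0, 0, 1], [-27, 36.6, 0, 0, 0, 0, 1], [-27, 36.6, 0, 0, 0, 0, 1], [-27, 36.6, 0, 0, 0, 0, 1], [-27, 36.6, 0, 0, 0, 0, 1], [-27, 36.6, 0, 0, 0, 0, 1], [0, 0, 0, 0, 0, 0, 1], [0, 0, 0, 0, 0, 0, 1], [0, 0, 0, 0, 0, 0, 1]],
])

```text
t: 2.72
position: [0.4248, 0.3187, 0.2314]
ee_rot: [-2.218, -2.224, -0.0]
force: [0.2, -0.5, 0.1]
width: 1.001
```

```bash
python3 - <<'E'
from h import *
im,d=env.snapshot("side"); s=im[:,:,::-1].copy()
for z in (.15,.1,0):
    p=proj("side",[[.426,.317,z]])[0]; print(p); cv2.circle(s,tuple(int(round(x)) for x in p),1,(0,255,0),-1)
cv2.imwrite("pics/s1.png",cv2.resize(s[90:240,200:360],None,fx=3.5,fy=3.5,interpolation=cv2.INTER_CUBIC))
C=cloud("top",np.load("pics/top0.npy"))
print("rail z",[round(float(C[v-3:v+4,u-3:u+4,2].max()),3) for u,v in ((230,182),(290,193),(350,204))])
E
```

```text
[262.97123328 159.34101672]
[263.83315046 173.61787567]
[265.44264431 200.27882585]
rail z [1.377, 0.038, 1.377]
```

View pics/s1.png

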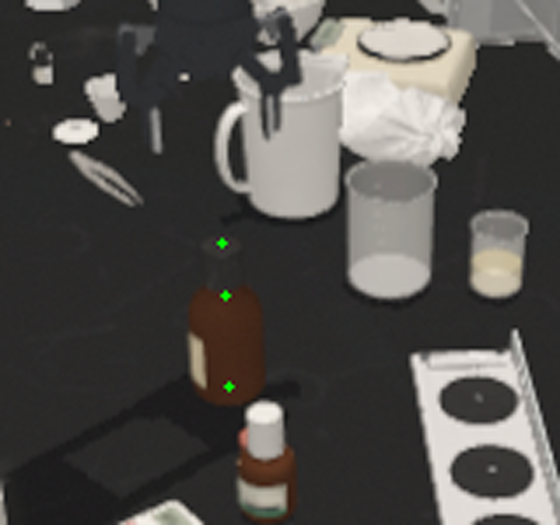

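The side view agrees with the bottle axis: green marks on the cap centre and foot. Now I'll descend and grip.

Call:
arm_command([
  [[-1.7, 1, 40, 0, 0, 0, 1], [0, 0, 40, 0, 0, 0, 1], [0, 0, 35, 0, 0, 0, 1], [0, 0, 20, 0, 0, 0, 1], [0, 0, 12, 0, 0, 0, 1], [0, 0, 0, 0, 0, 0, 1], [0, 0, 0, 0, 0, 0, 1], [0, 0, 0, 0, 0, 0, -1], [0, 0, 0, 0, 0, 0, -1], [0, 0, 0, 0, 0, 0, -1], [0, 0, 0, 0, 0, 0, -1], [0, 0, 0, 0, 0, 0, -1], [0, 0, 0, 0, 0, 0, -1], [0, 0, 0, 0, 0, 0, -1]],
], force=45)

```text
t: 4.53
position: [0.4271, 0.3167, 0.0859]
ee_rot: [2.221, 2.222, 0.003]
force: [-1.8, -0.6, 4.7]
width: 0.762
```

Call:
arm_command([
  [[0, 0, -15, 0, 0, 0, -1], [0, 0, -30, 0, 0, 0, -1], [0, 0, -40, 0, 0, 0, -1], [0, 0, -25, 0, 0, 0, -1], [0, 0, 0, 0, 0, 0, -1], [0, 0, 0, 0, 0, 0, -1]],
])

```text
t: 5.28
position: [0.4259, 0.3156, 0.1924]
ee_rot: [-2.22, -2.221, 0.005]
force: [0.1, -0.2, -4.8]
width: 0.758
```

```bash
python3 - <<'E'
from h import *
im,d=env.snapshot("side"); s=im[:,:,::-1]
cv2.imwrite("pics/s2.png",cv2.resize(s[60:240,180:360],None,fx=3,fy=3,interpolation=cv2.INTER_CUBIC))
print(env.state()['force'],env.state()['width'],env.state()['position'])
E
```

```text
[ 0.0083251   0.16659141 -4.56031094] 0.7538032506428259 [0.42570392 0.31556829 0.19188738]
```

View pics/s2.png

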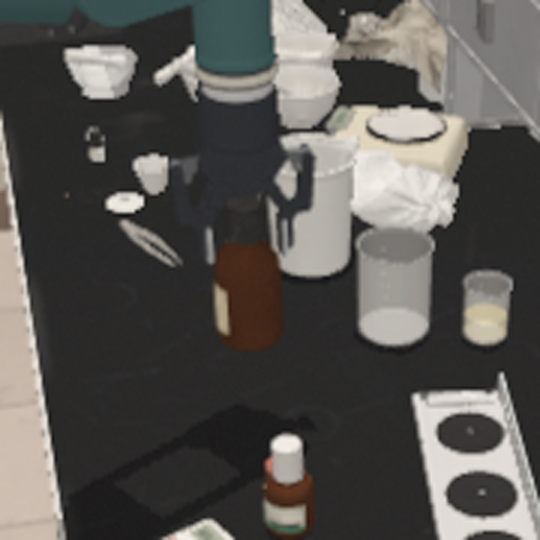

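The bottle is held upright off the table. Now to its pad.

Call:
arm_command([
  [[-20, 7.6, 0, 0, 0, 0, -1], [-38.6, 15.1, 0, 0, 0, 0, -1], [-38.6, 15.1, 0, 0, 0, 0, -1], [-38.6, 15.1, 0, 0, 0, 0, -1], [-38.6, 15.1, 0, 0, 0, 0, -1], [-38.6, 15.1, 0, 0, 0, 0, -1], [-38.6, 15.1, 0, 0, 0, 0, -1], [-38.6, 15.1, 0, 0, 0, 0, -1], [-38.6, 15.1, 0, 0, 0, 0, -1], [-38.6, 15.1, 0, 0, 0, 0, -1], [-18.6, 7.6, 0, 0, 0, 0, -1], [0, 0, 0, 0, 0, 0, -1], [0, 0, 0, 0, 0, 0, -1], [0, 0, 0, 0, 0, 0, -1]],
])

```text
t: 7.08
position: [0.5777, -0.0684, 0.1942]
ee_rot: [-2.218, -2.223, -0.0]
force: [-0.8, -0.4, -5.0]
width: 0.764
```

```bash
python3 - <<'E'
from h import *
im,d=env.snapshot("side"); s=im[:,:,::-1]
cv2.imwrite("pics/s3.png",cv2.resize(s[130:330,240:440],None,fx=3,fy=3,interpolation=cv2.INTER_CUBIC))
print(env.state()['force'],env.state()['width'],env.state()['position'])
E
```

```text
[ 0.18676236  0.0288385  -3.81289468] 0.760183408660469 [ 0.5777542  -0.06849951  0.19440685]
```

View pics/s3.png

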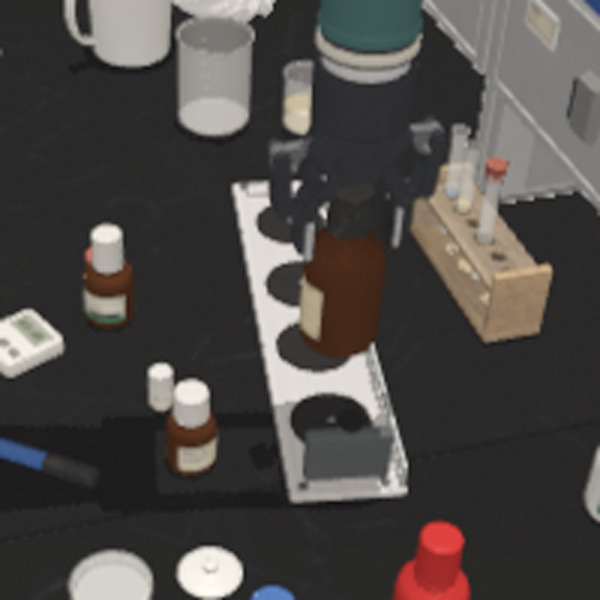

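Call:
arm_command([
  [[-2, -0.7, 20, 0, 0, 0, -1], [0, 0, 30, 0, 0, 0, -1], [0, 0, 25, 0, 0, 0, -1], [0, 0, 12, 0, 0, 0, -1], [0, 0, 5, 0, 0, 0, -1], [0, 0, 0, 0, 0, 0, -1], [0, 0, 0, 0, 0, 0, -1], [0, 0, 2, 0, 0, 0, -1], [0, 0, 2, 0, 0, 0, -1], [0, 0, 0, 0, 0, 0, -1], [0, 0, 0, 0, 0, 0, -1]],
])

```text
t: 8.5
position: [0.5773, -0.0717, 0.0983]
ee_rot: [-2.221, -2.222, -0.0]
force: [0.2, 0.3, -4.2]
width: 0.763
```

Call:
arm_command([
  [[0, 0, 1, 0, 0, 0, -1], [0, 0, 0, 0, 0, 0, -1], [0, 0, 0, 0, 0, 0, -1]],
])

```text
t: 8.88
position: [0.5774, -0.0717, 0.0979]
ee_rot: [2.22, 2.222, 0.0]
force: [-1.8, 0.9, 0.1]
width: 0.761
```

Call:
arm_command([
  [[0, 0, 0, 0, 0, 0, 0.7], [0, 0, 0, 0, 0, 0, 1], [0, 0, 0, 0, 0, 0, 1], [0, 0, 0, 0, 0, 0, 1], [0, 0, -15, 0, 0, 0, 1], [0, 0, -35, 0, 0, 0, 1], [0, 0, -40, 0, 0, 0, 1], [0, 0, -20, 0, 0, 0, 1], [0, 0, 0, 0, 0, 0, 1], [0, 0, 0, 0, 0, 0, 1]],
])

```text
t: 10.12
position: [0.5769, -0.0716, 0.2066]
ee_rot: [-2.22, -2.221, 0.001]
force: [-0.0, 0.1, -0.4]
width: 0.998
```

```bash
python3 - <<'E'
from h import *
im,d=env.snapshot("side"); s=im[:,:,::-1]
cv2.imwrite("pics/s4.png",cv2.resize(s[130:330,240:440],None,fx=3,fy=3,interpolation=cv2.INTER_CUBIC))
print(env.state()['force'],env.state()['width'],env.state()['position'])
E
```

```text
[0.02197426 0.18307825 0.78067641] 0.9979264307114155 [ 0.57664561 -0.07157615  0.20587313]
```

View pics/s4.png

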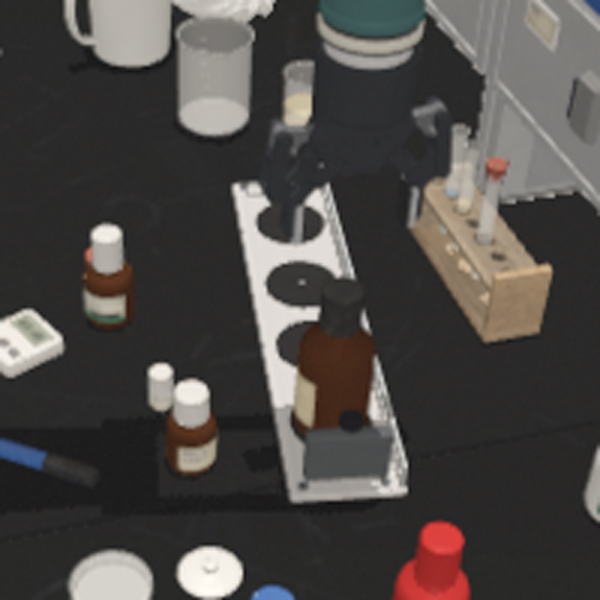

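Standing well. Next is the 120 mm bottle.

Call:
arm_command([
  [[-32.3, -17.6, 0, 0, 0, 0, 0.8], [-32.3, -17.6, 0, 0, 0, 0, 0.8], [-32.3, -17.6, 0, 0, 0, 0, 0.8], [-32.3, -17.6, 0, 0, 0, 0, 0.8], [-32.3, -17.6, 0, 0, 0, 0, 0.8], [-32.3, -17.6, 0, 0, 0, 0, 0.8], [-32.3, -17.6, 0, 0, 0, 0, 0.8], [-32.3, -17.6, 0, 0, 0, 0, 0.8], [0, 0, 0, 0, 0, 0, 0.8], [0, 0, 0, 0, 0, 0, 0.8], [0, 0, 0, 0, 0, 0, 0.8]],
])

```text
t: 11.55
position: [0.437, -0.3291, 0.2068]
ee_rot: [-2.218, -2.223, -0.001]
force: [0.1, 0.8, 0.9]
width: 0.899
```

```bash
python3 - <<'E'
from h import *
im,d=env.snapshot("side"); s=im[:,:,::-1].copy()
for z in (.12,.06,0):
    p=proj("side",[[.4355,-.330,z]])[0]; cv2.circle(s,tuple(int(round(x)) for x in p),1,(0,255,0),-1)
cv2.imwrite("pics/s5.png",cv2.resize(s[230:430,230:430],None,fx=3,fy=3,interpolation=cv2.INTER_CUBIC))
print(env.state()['force'],env.state()['width'],env.state()['position'])
E
```

```text
[-0.45149266  0.77954663  0.32215041] 0.8994679888321457 [ 0.43708671 -0.32919101  0.20702115]
```

View pics/s5.png

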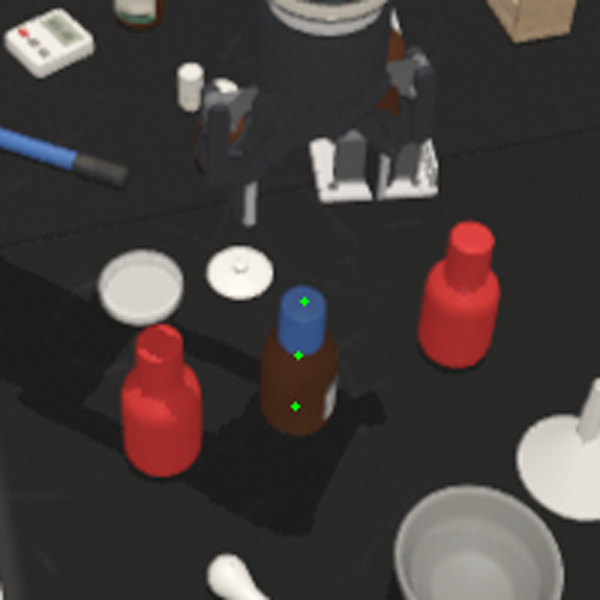

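The bottle and the projected axis agree (axis marks on the blue cap and the amber body). Descending.

Call:
arm_command([
  [[-1, -1.5, 30, 0, 0, 0, 0.8], [0, 0, 40, 0, 0, 0, 0.8], [0, 0, 40, 0, 0, 0, 0.8], [0, 0, 25, 0, 0, 0, 0.8], [0, 0, 14, 0, 0, 0, 0.8], [0, 0, 5, 0, 0, 0, 0.8], [0, 0, 0, 0, 0, 0, 0.8], [0, 0, 0, 0, 0, 0, 0.8], [0, 0, 0, 0, 0, 0, -1], [0, 0, 0, 0, 0, 0, -1], [0, 0, 0, 0, 0, 0, -1], [0, 0, 0, 0, 0, 0, -1], [0, 0, 0, 0, 0, 0, -1], [0, 0, 0, 0, 0, 0, -1], [0, 0, 0, 0, 0, 0, -1]],
], force=45)

```text
t: 13.48
position: [0.4359, -0.3317, 0.0544]
ee_rot: [2.219, 2.22, 0.001]
force: [1.2, 0.2, 5.5]
width: 0.62
```

Call:
arm_command([
  [[0, 0, -15, 0, 0, 0, -1], [0, 0, -35, 0, 0, 0, -1], [0, 0, -45, 0, 0, 0, -1], [0, 0, -35, 0, 0, 0, -1], [20, 0, 0, 0, 0, 0, -1], [40, 0, 0, 0, 0, 0, -1], [40, 0, 0, 0, 0, 0, -1], [40, 0, 0, 0, 0, 0, -1], [40, 0, 0, 0, 0, 0, -1], [40, 0, 0, 0, 0, 0, -1], [40, 0, 0, 0, 0, 0, -1], [40, 0, 0, 0, 0, 0, -1], [40, 0, 0, 0, 0, 0, -1], [22, 0, 0, 0, 0, 0, -1], [0, 0, 0, 0, 0, 0, -1], [0, 0, 0, 0, 0, 0, -1], [0, 0, 0, 0, 0, 0, -1]],
])

```text
t: 15.6
position: [0.4344, 0.0303, 0.1825]
ee_rot: [-2.221, -2.22, 0.002]
force: [0.9, 0.1, -3.7]
width: 0.621
```

Call:
arm_command([
  [[0, 20, 0, 0, 0, 0, -1], [0, 40, 0, 0, 0, 0, -1], [0, 40, 0, 0, 0, 0, -1], [0, 40, 0, 0, 0, 0, -1], [0, 21, 0, 0, 0, 0, -1], [0, 0, 0, 0, 0, 0, -1], [0, 0, 0, 0, 0, 0, -1], [0, 0, 0, 0, 0, 0, -1]],
])

```text
t: 16.6
position: [0.5952, 0.0307, 0.1835]
ee_rot: [-2.221, -2.221, 0.0]
force: [-0.4, -0.3, -3.1]
width: 0.624
```

```bash
python3 - <<'E'
from h import *
im,d=env.snapshot("side"); s=im[:,:,::-1].copy()
cv2.imwrite("pics/s6.png",cv2.resize(s[130:330,240:440],None,fx=3,fy=3,interpolation=cv2.INTER_CUBIC))
print(env.state()['force'],env.state()['width'],env.state()['position'])
E
```

```text
[ 0.69807888  0.2257212  -4.19828557] 0.6228022963490146 [0.59526849 0.03076783 0.18360471]
```

View pics/s6.png

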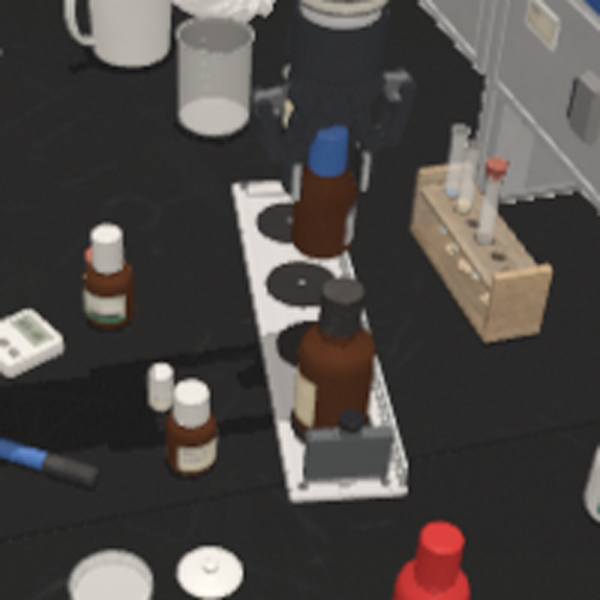

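Call:
arm_command([
  [[-1.5, 1.5, 25, 0, 0, 0, -1], [0, 0, 35, 0, 0, 0, -1], [0, 0, 30, 0, 0, 0, -1], [0, 0, 16, 0, 0, 0, -1], [0, 0, 7, 0, 0, 0, -1], [0, 0, 0, 0, 0, 0, -1], [0, 0, 0, 0, 0, 0, -1], [0, 0, 2, 0, 0, 0, -1], [0, 0, 1, 0, 0, 0, -1], [0, 0, 0, 0, 0, 0, -1], [0, 0, 0, 0, 0, 0, -1]],
])

```text
t: 18.02
position: [0.5975, 0.0294, 0.0673]
ee_rot: [-2.221, -2.222, -0.0]
force: [-0.4, 0.7, -3.7]
width: 0.621
```

Call:
arm_command([
  [[0, 0, 1, 0, 0, 0, -1], [0, 0, 0, 0, 0, 0, -1], [0, 0, 0, 0, 0, 0, -1]],
])

```text
t: 18.4
position: [0.5976, 0.0294, 0.0665]
ee_rot: [2.221, 2.222, 0.001]
force: [-0.2, 0.7, -2.4]
width: 0.623
```

Call:
arm_command([
  [[0, 0, 0.7, 0, 0, 0, -1], [0, 0, 0, 0, 0, 0, -1], [0, 0, 0, 0, 0, 0, -1]],
])

```text
t: 18.77
position: [0.5976, 0.0295, 0.0665]
ee_rot: [2.22, 2.222, 0.001]
force: [-2.2, -0.3, 2.3]
width: 0.625
```

Contact. Release and raise.

Call:
arm_command([
  [[0, 0, 0, 0, 0, 0, 0.5], [0, 0, 0, 0, 0, 0, 0.8], [0, 0, 0, 0, 0, 0, 0.8], [0, 0, 0, 0, 0, 0, 0.8], [0, 0, -15, 0, 0, 0, 0.8], [0, 0, -40, 0, 0, 0, 0.8], [0, 0, -50, 0, 0, 0, 0.8], [0, 0, -25, 0, 0, 0, 0.8], [0, 0, 0, 0, 0, 0, 0.8], [0, 0, 0, 0, 0, 0, 0.8]],
])

```text
t: 20.02
position: [0.5969, 0.0294, 0.1945]
ee_rot: [-2.22, -2.221, 0.002]
force: [0.1, -0.2, -0.5]
width: 0.894
```

```bash
python3 - <<'E'
from h import *
im,d=env.snapshot("side"); s=im[:,:,::-1].copy()
for z in (.1,.05,0):
    p=proj("side",[[.4235,.1355,z]])[0]; cv2.circle(s,tuple(int(round(x)) for x in p),0,(0,255,0),-1)
cv2.imwrite("pics/s7.png",cv2.resize(s[130:330,240:440],None,fx=3,fy=3,interpolation=cv2.INTER_CUBIC))
print(env.state()['force'],env.state()['width'],env.state()['position'])
E
```

```text
[-0.42819366 -0.56493085 -0.2473175 ] 0.896164580730958 [0.59653315 0.02944268 0.19366043]
```

View pics/s7.png

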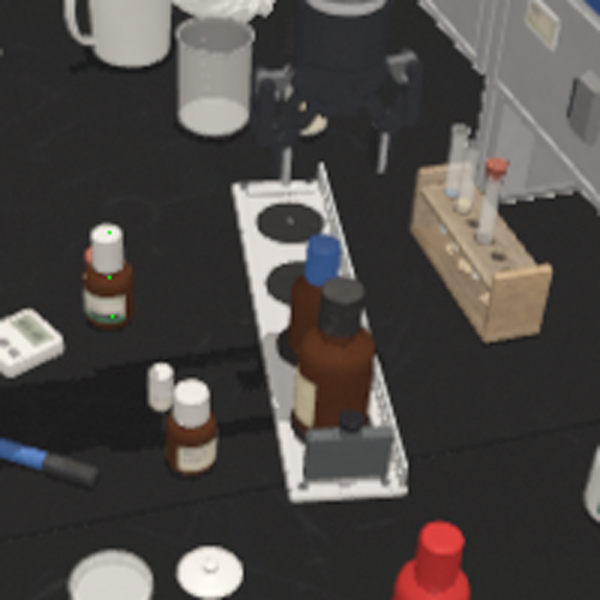

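Call:
arm_command([
  [[17.7, -28.8, 0, 0, 0, 0, 0.7], [17.7, -28.8, 0, 0, 0, 0, 0.7], [17.7, -28.8, 0, 0, 0, 0, 0.7], [17.7, -28.8, 0, 0, 0, 0, 0.7], [17.7, -28.8, 0, 0, 0, 0, 0.7], [17.7, -28.8, 0, 0, 0, 0, 0.7], [0, 0, 30, 0, 0, 0, 0.7], [0, 0, 0, 0, 0, 0, 0.7], [0, 0, 0, 0, 0, 0, 0.7], [0, 0, 0, 0, 0, 0, 0.7]],
])

```text
t: 21.32
position: [0.4253, 0.1354, 0.1664]
ee_rot: [2.221, 2.221, 0.001]
force: [-0.4, 0.1, 0.3]
width: 0.852
```

Call:
arm_command([
  [[0, -1.5, 30, 0, 0, 0, 0.7], [0, 0, 40, 0, 0, 0, 0.7], [0, 0, 32, 0, 0, 0, 0.7], [0, 0, 18, 0, 0, 0, 0.7], [0, 0, 10, 0, 0, 0, 0.7], [0, 0, 0, 0, 0, 0, 0.7], [0, 0, 0, 0, 0, 0, 0.7], [0, 0, 0, 0, 0, 0, -1], [0, 0, 0, 0, 0, 0, -1], [0, 0, 0, 0, 0, 0, -1], [0, 0, 0, 0, 0, 0, -1], [0, 0, 0, 0, 0, 0, -1], [0, 0, 0, 0, 0, 0, -1], [0, 0, 0, 0, 0, 0, -1]],
], force=45)

```text
t: 23.08
position: [0.4235, 0.1356, 0.0367]
ee_rot: [2.22, 2.222, 0.002]
force: [-3.0, -0.5, 6.4]
width: 0.551
```

Call:
arm_command([
  [[0, 0, -15, 0, 0, 0, -1], [0, 0, -35, 0, 0, 0, -1], [0, 0, -40, 0, 0, 0, -1], [-1.5, 20, 0, 0, 0, 0, -1], [-2.5, 40, 0, 0, 0, 0, -1], [-2.5, 40, 0, 0, 0, 0, -1], [-2.5, 40, 0, 0, 0, 0, -1], [-2.5, 34, 0, 0, 0, 0, -1], [-1, 17.5, 0, 0, 0, 0, -1], [0, 0, 0, 0, 0, 0, -1], [0, 0, 0, 0, 0, 0, -1], [0, 0, 0, 0, 0, 0, -1]],
])

```text
t: 24.58
position: [0.6137, 0.1233, 0.1256]
ee_rot: [-2.22, -2.222, 0.001]
force: [-0.2, -0.3, -4.4]
width: 0.552
```

```bash
python3 - <<'E'
from h import *
im,d=env.snapshot("side"); s=im[:,:,::-1].copy()
cv2.imwrite("pics/s8.png",cv2.resize(s[130:330,240:440],None,fx=3,fy=3,interpolation=cv2.INTER_CUBIC))
print(env.state()['force'],env.state()['width'],env.state()['position'])
E
```

```text
[-0.34750159 -0.13054068 -4.50471408] 0.5514426226291689 [0.61381828 0.1233271  0.12576784]
```

View pics/s8.png

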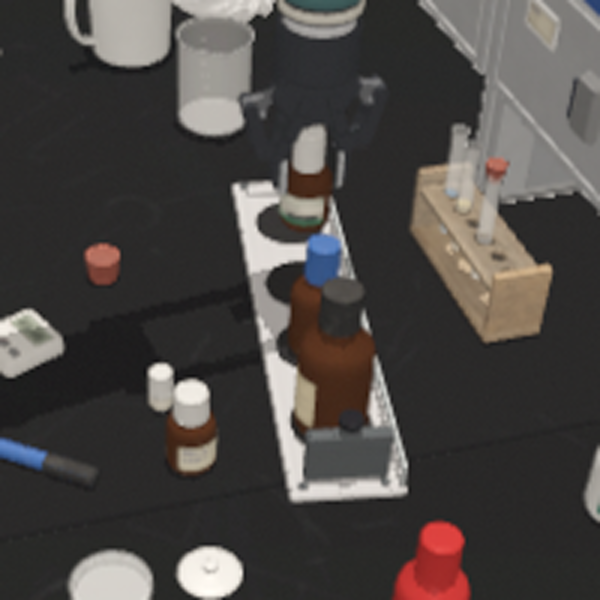

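Call:
arm_command([
  [[0, 1, 20, 0, 0, 0, -1], [0, 0, 30, 0, 0, 0, -1], [0, 0, 17, 0, 0, 0, -1], [0, 0, 6, 0, 0, 0, -1], [0, 0, 0, 0, 0, 0, -1], [0, 0, 0, 0, 0, 0, -1], [0, 0, 2, 0, 0, 0, -1], [0, 0, 1, 0, 0, 0, -1], [0, 0, 0, 0, 0, 0, -1], [0, 0, 0, 0, 0, 0, -1]],
])

```text
t: 25.88
position: [0.6156, 0.1231, 0.0497]
ee_rot: [2.221, 2.222, 0.0]
force: [0.0, 0.2, -4.9]
width: 0.551
```

Call:
arm_command([
  [[0, 0, 1, 0, 0, 0, -1], [0, 0, 0, 0, 0, 0, -1], [0, 0, 0.5, 0, 0, 0, -1], [0, 0, 0, 0, 0, 0, -1], [0, 0, 0, 0, 0, 0, -1]],
])

```text
t: 26.5
position: [0.6158, 0.1232, 0.0488]
ee_rot: [2.221, 2.222, 0.001]
force: [-2.2, 0.2, 1.5]
width: 0.552
```

Call:
arm_command([
  [[0, 0, 0, 0, 0, 0, 0.4], [0, 0, 0, 0, 0, 0, 0.6], [0, 0, 0, 0, 0, 0, 0.6], [0, 0, 0, 0, 0, 0, 0.6], [0, 0, -15, 0, 0, 0, 0.6], [0, 0, -40, 0, 0, 0, 0.6], [0, 0, -50, 0, 0, 0, 0.6], [0, 0, -45, 0, 0, 0, 0.6], [0, 0, 0, 0, 0, 0, 0.6], [0, 0, 0, 0, 0, 0, 0.6]],
])

```text
t: 27.75
position: [0.6156, 0.1231, 0.1987]
ee_rot: [2.22, 2.222, 0.001]
force: [-0.3, -0.2, -0.2]
width: 0.799
```

```bash
python3 - <<'E'
from h import *
im,d=env.snapshot("side"); s=im[:,:,::-1].copy()
for z in (.082,.04,0):
    p=proj("side",[[.448,-.075,z]])[0]; cv2.circle(s,tuple(int(round(x)) for x in p),0,(0,255,0),-1)
cv2.imwrite("pics/s9.png",cv2.resize(s[130:330,240:440],None,fx=3,fy=3,interpolation=cv2.INTER_CUBIC))
print(env.state()['force'],env.state()['width'],env.state()['position'])
E
```

```text
[ 0.11194286  0.91193223 -1.5290654 ] 0.8009621152526246 [0.61503169 0.12304893 0.19727305]
```

View pics/s9.png

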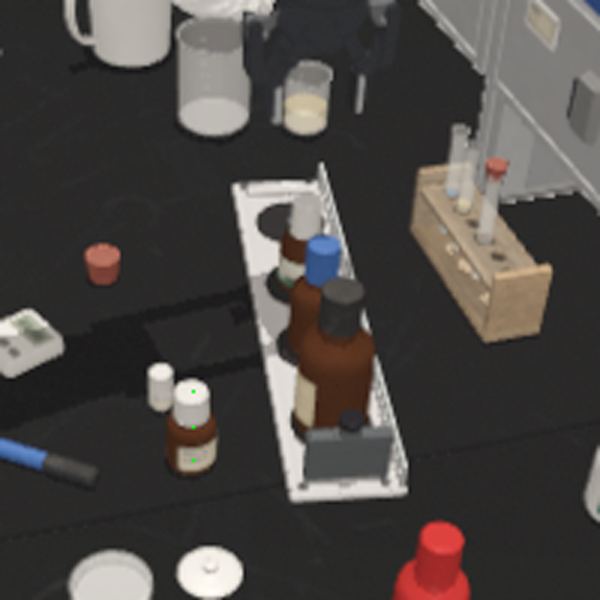

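Call:
arm_command([
  [[-24.8, -21, 0, 0, 0, 0, 0.6], [-24.8, -21, 0, 0, 0, 0, 0.6], [-24.8, -21, 0, 0, 0, 0, 0.6], [-24.8, -21, 0, 0, 0, 0, 0.6], [-24.8, -21, 0, 0, 0, 0, 0.6], [-24.8, -21, 0, 0, 0, 0, 0.6], [-24.8, -21, 0, 0, 0, 0, 0.6], [-24.8, -21, 0, 0, 0, 0, 0.6], [0, 0, 40, 0, 0, 0, 0.6], [0, 0, 20, 0, 0, 0, 0.6], [0, 0, 0, 0, 0, 0, 0.6], [0, 0, 0, 0, 0, 0, 0.6], [0, 0, 0, 0, 0, 0, 0.6]],
])

```text
t: 29.42
position: [0.4484, -0.0755, 0.1392]
ee_rot: [2.219, 2.221, 0.002]
force: [0.5, 0.2, -0.1]
width: 0.799
```

Call:
arm_command([
  [[0.5, -0.4, 30, 0, 0, 0, 0.6], [0, 0, 40, 0, 0, 0, 0.6], [0, 0, 25, 0, 0, 0, 0.6], [0, 0, 13, 0, 0, 0, 0.6], [0, 0, 0, 0, 0, 0, 0.6], [0, 0, 0, 0, 0, 0, 0.6], [0, 0, 0, 0, 0, 0, -1], [0, 0, 0, 0, 0, 0, -1], [0, 0, 0, 0, 0, 0, -1], [0, 0, 0, 0, 0, 0, -1], [0, 0, 0, 0, 0, 0, -1], [0, 0, 0, 0, 0, 0, -1], [0, 0, 0, 0, 0, 0, -1]],
], force=35)

```text
t: 31.05
position: [0.4484, -0.0752, 0.0314]
ee_rot: [2.219, 2.22, 0.002]
force: [-0.3, 0.4, 5.8]
width: 0.492
```

Call:
arm_command([
  [[0, 0, -15, 0, 0, 0, -1], [0, 0, -40, 0, 0, 0, -1], [0, 0, -45, 0, 0, 0, -1], [20, 0, 0, 0, 0, 0, -1], [40, 0, 0, 0, 0, 0, -1], [40, 0, 0, 0, 0, 0, -1], [40, 0, 0, 0, 0, 0, -1], [40, 0, 0, 0, 0, 0, -1], [40, 0, 0, 0, 0, 0, -1], [40, 0, 0, 0, 0, 0, -1], [40, 20, 0, 0, 0, 0, -1], [0.7, 40, 0, 0, 0, 0, -1], [0, 40, 0, 0, 0, 0, -1], [0, 40, 0, 0, 0, 0, -1], [0, 30, 0, 0, 0, 0, -1], [0, 18, 0, 0, 0, 0, -1], [0, 0, 0, 0, 0, 0, -1], [0, 0, 0, 0, 0, 0, -1], [0, 0, 0, 0, 0, 0, -1]],
])

```text
t: 33.42
position: [0.6343, 0.2261, 0.1304]
ee_rot: [-2.22, -2.222, 0.0]
force: [0.2, 0.3, -1.6]
width: 0.49
```

```bash
python3 - <<'E'
from h import *
im,d=env.snapshot("side"); s=im[:,:,::-1].copy()
cv2.imwrite("pics/s10.png",cv2.resize(s[130:330,240:440],None,fx=3,fy=3,interpolation=cv2.INTER_CUBIC))
print(env.state()['force'],env.state()['width'],env.state()['position'])
E
```

```text
[ 0.12377282 -0.41029895 -1.21799985] 0.49501752104754565 [0.63441421 0.22610262 0.13047345]
```

View pics/s10.png

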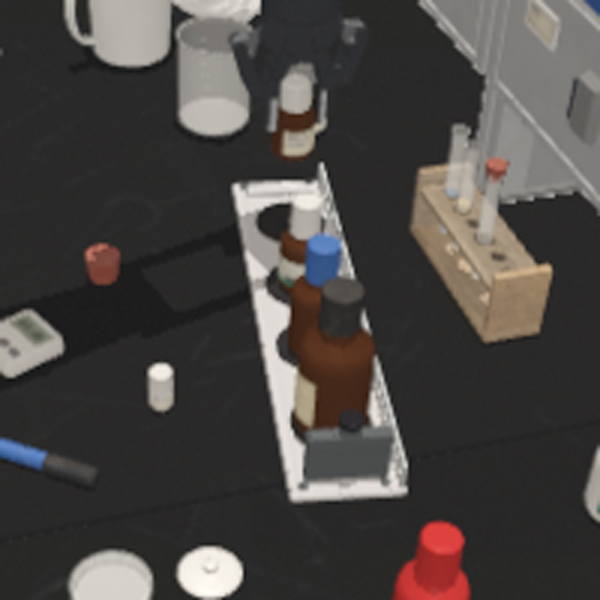

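Call:
arm_command([
  [[-0.5, 1.7, 20, 0, 0, 0, -1], [0, 0, 35, 0, 0, 0, -1], [0, 0, 20, 0, 0, 0, -1], [0, 0, 7, 0, 0, 0, -1], [0, 0, 0, 0, 0, 0, -1], [0, 0, 0, 0, 0, 0, -1], [0, 0, 2, 0, 0, 0, -1], [0, 0, 1.5, 0, 0, 0, -1], [0, 0, 0, 0, 0, 0, -1], [0, 0, 0, 0, 0, 0, -1]],
])

```text
t: 34.72
position: [0.6368, 0.2254, 0.0447]
ee_rot: [-2.221, -2.222, -0.0]
force: [-0.0, 0.7, -1.3]
width: 0.493
```

Call:
arm_command([
  [[0, 0, 1, 0, 0, 0, -1], [0, 0, 0, 0, 0, 0, -1], [0, 0, 0.7, 0, 0, 0, -1], [0, 0, 0, 0, 0, 0, -1], [0, 0, 0, 0, 0, 0, -1]],
])

```text
t: 35.35
position: [0.6369, 0.2255, 0.0435]
ee_rot: [2.221, 2.222, 0.001]
force: [-1.5, -0.4, 2.9]
width: 0.493
```

Call:
arm_command([
  [[0, 0, 0, 0, 0, 0, 0.2], [0, 0, 0, 0, 0, 0, 0.4], [0, 0, 0, 0, 0, 0, 0.4], [0, 0, 0, 0, 0, 0, 0.4], [0, 0, -15, 0, 0, 0, 0.4], [0, 0, -40, 0, 0, 0, 0.4], [0, 0, -50, 0, 0, 0, 0.4], [0, 0, -50, 0, 0, 0, 0.4], [35, -35, 0, 0, 0, 0, 0.4], [35, -35, 0, 0, 0, 0, 0.4], [35, -35, 0, 0, 0, 0, 0.4], [35, -35, 0, 0, 0, 0, 0.4], [35, -35, 0, 0, 0, 0, 0.4], [30, -35, 0, 0, 0, 0, 0.4], [30, -35, 0, 0, 0, 0, 0.4], [0, 0, 0, 0, 0, 0, 0.4], [0, 0, 0, 0, 0, 0, 0.4], [0, 0, 0, 0, 0, 0, 0.4]],
])

```text
t: 37.6
position: [0.3928, 0.4595, 0.1983]
ee_rot: [2.222, 2.22, 0.001]
force: [0.3, -0.1, -0.3]
width: 0.696
```

```bash
python3 - <<'E'
from h import *
print(env.state()['t'],env.state()['force'])
im,d=env.snapshot("top"); t=im[:,:,::-1].copy(); C=cloud("top",d)
pads=dict(b150=(.577,-.0705),b120=(.597,.0305),b100=(.615,.123),b82=(.6365,.2255))
for n,(x,y) in pads.items():
    h=Z[n]+.012; u,v=proj("top",[[x,y,h]])[0].round().astype(int)
    P=C[v-16:v+17,u-16:u+17].reshape(-1,3); Q=P[(abs(P[:,2]-h)<.006)]
    print(n,len(Q),"offset mm",np.round((Q.mean(0)[:2]-[x,y])*1000,1),"z",Q[:,2].mean().round(4),np.ptp(Q[:,:2],axis=0).round(3))
cv2.imwrite("pics/t9.png",cv2.resize(t[150:270,170:410],None,fx=3.2,fy=3.2,interpolation=cv2.INTER_CUBIC))
im,d=env.snapshot("side"); cv2.imwrite("pics/s11.png",im[:,:,::-1])
E
```

```text
37.6 [ 0.33045251 -0.09208777 -0.32708696]
b150 205 offset mm [-0.5 -1.3] z 0.1608 [0.036 0.035]
b120 141 offset mm [ 1.1 -1.3] z 0.1316 [0.03  0.029]
b100 115 offset mm [0.6 0.1] z 0.1112 [0.028 0.028]
b82 124 offset mm [ 0.3 -0.9] z 0.093 [0.03  0.028]
```

View pics/t9.png

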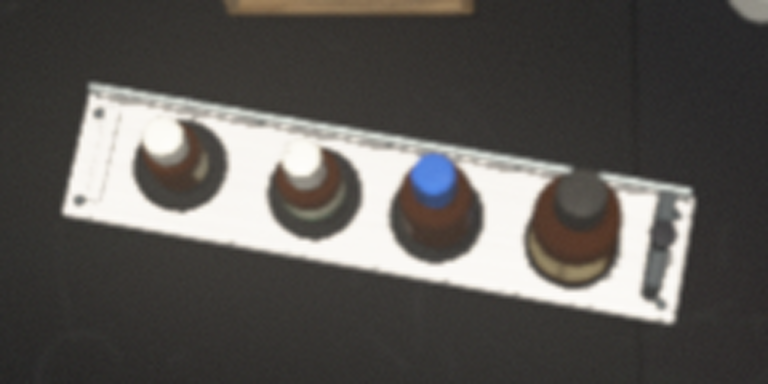

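View pics/s11.png

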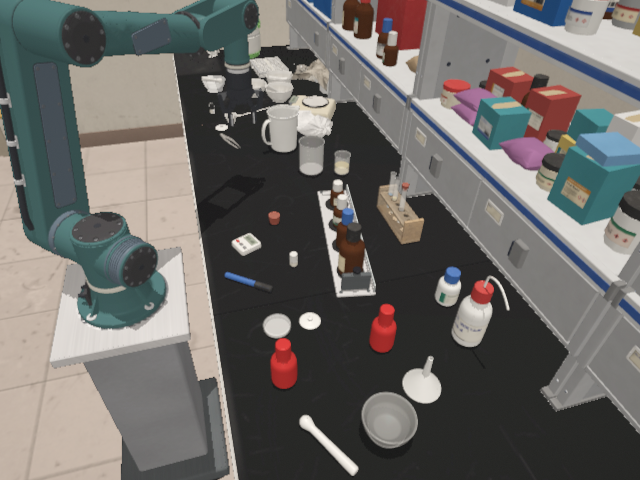

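Both views show the row in the right order from the stop (crop pixels: black 580, blue 433, white 303, white 163). All four bottles stand upright and centred, the arm is clear and the tool force is about 0.

```bash
python3 -c "
from h import *
print(env.job_done())"
```

```text
the job is handed in; nothing more can be done
None
```

All four amber bottles are on the rack in height order: the 150 mm bottle next to the end stop, then the 120, 100 and 82 mm bottles. I gripped each by its glass body, lowered it onto its pad until the wrist force showed contact, and let go. I handed the job in at about 38 s of the 120 s allowed.

In the last top view, the cap centres lay within about 2 mm of the measured pad centres. Their heights were 0.161, 0.132, 0.111 and 0.093 m, which matches bottles standing upright on the pads. The arm was clear, with tool force near zero.

No check failed. The side camera's first readings of the pads and bottles differed from the top camera's by 1–3 mm where both saw the point clearly. Some cap and pad readings were further off, by up to 24 mm in y, because the side view took in only part of the cap face or merged a pad with the end stop, so I relied mainly on the top view. `job_done` reports no verdict.

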